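# Close a denture flask and clamp it in the bench press

## Robot

A 7-joint arm with a two-finger parallel gripper is mounted at the origin on a cart in front of the work surface, level with it; the furniture and walls round the work are solid. World frame = base frame: x ahead of the robot, y to its left, z up, the work surface at z = 0. Lengths are in mm, angles in rad, forces in N, time in s.
With the tool pointing down it reaches from about 425 to 975 mm from the base axis. Payload 16.7 kg.
Tool frame: the origin (TCP) lies on the centre line of the jaws, within the pads' length; the fingertips stand 22 mm ahead of it and the grasp point (between the pads) lies 3 mm ahead of it; z points along the fingers, y is the line along which they close (so a half turn about z gives the same grasp; the last joint's range is limited). The gripper opens to 85 mm and grips with 20 to 120 N. Pads are 22 mm wide; open, the fingers measure 114 mm over their backs; the gripper's body (76 mm by 85 mm) begins 54 mm behind the grasp point. The pads swing forward as they close: fully open they stand 13 mm farther back than shut.
Start: joints at [-1.403, 0.426, 0.074, 1.606, -0.034, 1.111, -0.067], TCP at [210.287, 641.371, 253.302] pointing down, gripper open.
Joint ranges: [-2.85, 2.85], [-0.5, 2.14], [-1.23, 1.37], [0.21, 2.46], [-1.02, 4.16], [0.16, 2.05], [-2.73, 2.73]. Speed limits (rad/s): [1.89, 1.89, 2.39, 2.39, 3.01, 3.01, 3.01].

## Interface

Orientations are given as a unit quaternion [x, y, z, w].
In Python, from plant import env, imaging, job, sensors gives the robot as it stands (env), with the cameras (imaging), the job (job) and the readings (sensors).
- The arm moves only by the shell command python3 steer.py 'ROWS' [FORCE]. ROWS is a JSON list of rows, 1 to 10 of them, each of 7 numbers: dx, dy, dz in mm, then a rotation vector rx, ry, rz in rad, then the finger opening in mm; each row shifts and turns the commanded pose from where the row before left it, along the tool's axes as they then stand; what a row does not reach is not made up. A row lasts 1/10 s, in which the tool goes at most 50 mm and 0.15 rad, less where a joint would pass 70% of its speed; a pose out of reach is approached as far as the arm can. The fingers move at their own pace and stop on an object; FORCE is the grip in N (left out, the last holds). Time passes only in rows, so rows that do not move let the fingers close. It prints the time, the measured TCP pose, the force, the opening and the grip force at its end.
- sensors.observe(): the state, without advancing time (a new reading comes with each control period).
- imaging.camera(name): name is "side" or "top" or "wrist"; returns a dict with "img" (384x512x3 uint8, blue, green, red), "range_z" (384x512 float32, mm along the optical axis (not along the pixel's ray), 0 where there is no reading), "K" (3x3 intrinsics, pixels), "dist_coeffs" ([k1, k2, p1, p2, k3] as OpenCV has them; the pictures are not rectified), "R" (3x3) and "t" (3): a world point X has camera coordinates R X + t; the wrist camera has in their place "hand_eye" (4x4, takes a point from camera to tool coordinates, whose origin is the TCP and whose axes are the flange's). Camera axes: x right, y down, z forward; pixel columns grow to the right and rows downward; lengths in mm; the calibration is good to about 2 mm. A picture is of the moment at which its call begins: read the wrist's pose just before it.
- job.hand_in(): hands the job in; it is judged then, once.
The state is a dict: "clock": time; "q": joint angles; "joint_velocities": joint speeds; "effort": joint torques, N m; "tcp_pos": TCP position; "orientation": TCP orientation; "wrist_force": force on the tool from outside, world axes, zero at the start; "wrist_torque": the same for the moment, N m; "opening": finger opening in mm; "grasp_force": force on a finger pad.
Only numpy, scipy, OpenCV 4.12 (cv2) and the standard library are available. Lean on these libraries where they do the work, as an engineer would, in place of code of your own. Each camera call takes 0.05 s, during which the arm holds its last target. There are 200 camera calls.

## Task

Close the packed denture flask and clamp it in the bench press. Its lower half waits on the front of the press bed: fit the upper half over the two guide pins, then the lid, each flat and fully down; then, with the lever still raised, slide the closed flask along the bed without lifting it, back against the stop under the foot, and bring the lever all the way down so that the foot presses on the lid. Leave the other things on the bench where they are, and let go of everything at the end.

Things in the scene. Friction and masses are not known exactly. Their poses are not given: they have to be found in the camera images.
- flask_base: lower half of the flask: brass box 88 x 64 x 28 mm full of plaster, a solid round ear (26 mm) at x = -53 and +53 mm, 132 mm long in all along x. On each ear a steel guide pin, 9 mm thick with tapered tip, from z = 28 to 72 mm. Origin: centre of the underside. Loose, 0.6 kg, stands on the front of the press bed between its rails (2 mm side play), its x along the bed.
- flask_top: upper half: brass box 88 x 64 x 30 mm full of plaster, an ear (26 mm) at x = -53 and +53 mm with a 14 mm through bore for a pin. Origin: centre of the underside. Loose, 0.4 to 0.6 kg, flat on the bench left or right of the press (may swap with the lid). Grasp across its 64 mm width (y). Fits either way round; fully down its origin is 28 mm above the lower half's.
- flask_lid: lid: brass plate 88 x 64 x 12 mm with two such bored ears (12 mm high) at x = -53 and +53 mm and a round boss of 44 mm on top (to z = 16 mm). Origin: centre of the underside. Loose, 0.2 to 0.3 kg, flat on the bench, boss up. Grasp across its 64 mm width (y). Fits either way round; fully down its origin is 58 mm above the lower half's and the pins stand out 2 mm.
- press_bed (a point): point on the bed of the fixed grey press, 12 mm above the bench, right under the foot: the lower half's centre goes here (against the stop it is 2 mm further). Its x runs along the bed to the column, y left, z up. Bed 84 mm wide, x = -190 to +96 mm; rails 9 mm high, inner faces at y = -34.5 and +34.5 mm. The lower half starts 104 to 118 mm in front (-x).
- press_stop (a point): middle of the stop, the column's front face, 68 mm behind press_bed and 20 mm above the bed; the flask's rear ear meets it. Axes as press_bed. Column 62 mm wide, 153 mm high over the bed.
- press_head (a point): lower front edge of the press head, middle; 25 mm in front of press_bed and 100 mm above the bed. The head is 44 mm wide and 53 mm high. Axes as press_bed.
- press_lever (a joint): lever angle in rad: 0 = fully down, level, pointing to the press's right (-y), foot lowest; 1.25 = fully up, foot 14 mm higher. Hinge axis along the press's x, 130 mm above press_bed. Stays where it is left; about 3 to 4 N at the grip moves it. Starts raised, 0.75 to 1.25, where the closed flask passes under the foot; below 0.4 the foot bars the way in.
- lever_grip (a point): middle of the lever's round black handle (19 mm thick, 65 mm long), 110 mm from the hinge axis. From press_bed: y = -110, z = +130 mm at joint 0; y = -35, z = +234 mm at joint 1.25; x = 0. Pinch it from above, fingers closing along the press's x; it turns between the fingers along its arc. Or push it down from its upper left side.
- press_foot: round steel foot, 40 mm, under the press ram, on a spring (gives up to 9 mm). Origin: centre of its underside, 70 mm above press_bed with the lever down, 84 mm with it up. The closed flask is 74 mm high at its boss, so the foot yields 4 mm and presses with about 15 N.
- lamp_cream: fixed cream magnifier lamp left of the work, between it and where the robot's hand may start. Its upright hood spans x = -270 to -70, y = +30 to +70, z = 0 to +260 mm from this origin (axes as the world), its thin arms rise above and behind it. Pass on the robot's side of it, with the arm folded.
- wax_up: bystander: denture wax-up on a white cast, 61 x 70 x 37 mm, on the bench to the left. Origin: centre of the underside.
- wax_box: bystander: small white cardboard box with a red stripe, 60 x 90 x 20 mm, on the bench to the right. Origin: centre of the underside.
- wax_spatula: bystander: thin steel modelling spatula, 165 mm long along its y, 7 mm thick, on the bench far to the right. Origin: centre of the underside.

How it is judged:
By the outcome, as a careful person would: the job done as asked, in the order asked, and still so for the second after the job is handed in, with the robot touching nothing.
It also fails if it takes over 70 s, if anything falls off the work surface, if the arm or the gripper's body presses on something with over 40 N, if the wrist force passes 120 N, or if a joint passes its speed limit or range.

## Working session

There is one attempt and no reset: what is moved stays moved. The work goes in short steps, Python scripts to look and compute and a shell command to move; the robot and the scene stay as the last step left them, time stands still between calls to the robot, and variables do not carry over. Pictures are saved under pics/ and viewed, at most 10 in all, crops included, and the job is handed in when it is done.

```bash
ls; mkdir -p pics; python3 - <<'E'
from plant import env, imaging, job, sensors
import cv2,numpy as np
s=sensors.observe();print(s['tcp_pos'],s['orientation'],s['clock'])
for n in("side","top"):
    c=imaging.camera(n);cv2.imwrite(f"pics/{n}0.png",c['img']);np.savez(f"pics/{n}0.npz",**c)
    print(n,c['K'],c['dist_coeffs'],c['R'],c['t'],-c['R'].T@c['t'])
E
```

```text
pics
plant.py
steer.py
[210.19734463 641.03871215 252.60860527] [ 1.57781443e-01  9.87473842e-01 -6.50398494e-04 -6.76337203e-05] 0.0
side [[454.06376244   0.         246.62829978]
 [  0.         454.06376244 183.33060821]
 [  0.           0.           1.        ]] [-0.07992125  0.          0.          0.          0.        ] [[ 0.0847079  -0.99636189  0.00935723]
 [-0.77588392 -0.07184974 -0.62677089]
 [ 0.62516294  0.04583233 -0.77914741]] [-121.77870712  515.94155285 1179.36518719] [-326.66903755 -138.31844722 1243.41599286]
top [[382.74627863   0.         256.06830086]
 [  0.         382.74627863 189.16964184]
 [  0.           0.           1.        ]] [0.02099122 0.         0.         0.         0.        ] [[-0.01087694 -0.99988628 -0.01044643]
 [-0.99267258  0.01205461 -0.1202324 ]
 [ 0.12034466  0.00906212 -0.99269081]] [ -62.08455591  570.09556472 1171.38543818] [ 424.27296498  -79.56501672 1230.71895617]
```

View pics/side0.png

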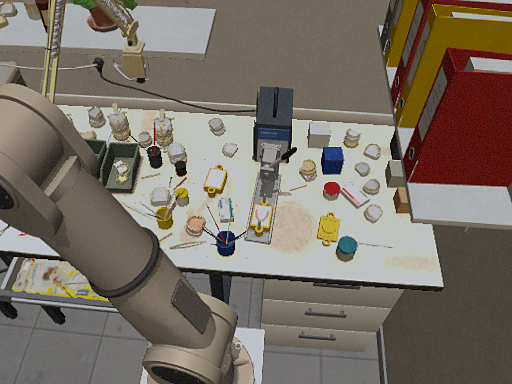

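View pics/top0.png

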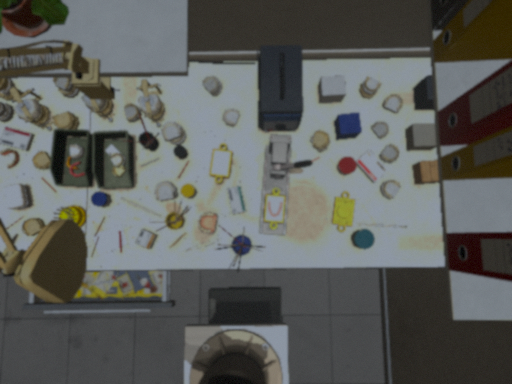

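Top view: flask_base at about (273,207) on the bed, flask_top left at (221,162), lid right at (344,210), lever at (305,162), lamp head around (90,75). Now measuring.

```bash
cat > h.py <<'E'
import numpy as np,cv2
from scipy.spatial.transform import Rotation as Ro
def rays(c,uv):
    p=cv2.undistortPoints(np.asarray(uv,float).reshape(-1,1,2),c['K'],c['dist_coeffs']).reshape(-1,2)
    return np.c_[p,np.ones(len(p))]
def ext(c,s=None):
    """camera->world R,t"""
    if 'hand_eye' in c and s is not None:
        H=np.eye(4);H[:3,:3]=Ro.from_quat(s['orientation']).as_matrix();H[:3,3]=s['tcp_pos']
        M=H@c['hand_eye'];return M[:3,:3],M[:3,3]
    return c['R'].T,-c['R'].T@c['t']
def plane(c,uv,z,s=None):
    R,t=ext(c,s);d=rays(c,uv)@R.T
    return t+d*((z-t[2])/d[:,2])[:,None]
def cloud(c,s=None):
    R,t=ext(c,s);h,w=c['range_z'].shape
    uv=np.stack(np.meshgrid(np.arange(w),np.arange(h)),-1).reshape(-1,2)
    P=rays(c,uv)*c['range_z'].reshape(-1,1)@R.T+t
    P[c['range_z'].ravel()<=0]=np.nan
    return P.reshape(h,w,3)
def yellow(img,lo=(18,120,60),hi=(36,255,255)):
    return cv2.inRange(cv2.cvtColor(img,cv2.COLOR_BGR2HSV),lo,hi)
E
python3 - <<'E'
from h import *
for n in("top","side"):
    c=dict(np.load(f"pics/{n}0.npz"));P=cloud(c)
    m=yellow(c['img']);k=cv2.morphologyEx(m,cv2.MORPH_CLOSE,np.ones((3,3)))
    for q in cv2.findContours(k,cv2.RETR_EXTERNAL,cv2.CHAIN_APPROX_NONE)[0]:
        if cv2.contourArea(q)<60: continue
        mm=np.zeros_like(m);cv2.drawContours(mm,[q],-1,255,-1)
        X=P[mm>0];r=cv2.minAreaRect(q)
        print(n,np.round(r,1) if 0 else r, np.nanmedian(X,0).round(),np.nanpercentile(X[:,2],[5,50,95]).round())
c=dict(np.load("pics/top0.npz"));P=cloud(c)
for u,v in [(278,150),(278,110),(273,207),(221,162),(344,210),(318,160),(272,180),(90,75),(85,100),(60,60),(20,60),(10,240),(100,130),(241,244),(208,221)]: print((u,v),P[v,u].round())
big=cv2.resize(c['img'][120:245,190:370],None,fx=4.4,fy=4.4,interpolation=cv2.INTER_CUBIC);cv2.imwrite("pics/topcrop.png",big)
E
```

```text
top ((122.80996704101562, 289.4892883300781), (15.576949119567871, 74.02497100830078), 88.02507019042969) [235. 405. -90.] [-99. -90. -77.]
top ((173.72943115234375, 220.9823760986328), (16.269784927368164, 13.99201488494873), 40.601295471191406) [472. 193.  20.] [ 2. 20. 58.]
top ((73.36686706542969, 214.1804656982422), (25.94537925720215, 18.33038330078125), 22.380136489868164) [495. 492.  42.] [11. 42. 95.]
top ((342.9461975097656, 211.43080139160156), (18.85327911376953, 28.652023315429688), 7.125016689300537) [ 498. -343.   13.] [ 8. 13. 18.]
top ((187.5, 190.5), (11.0, 13.0), 90.0) [565. 143.  51.] [46. 51. 54.]
side ((72.70648193359375, 289.994873046875), (72.44156646728516, 14.429893493652344), 6.709836959838867) [241. 463. -87.] [-95. -87. -74.]
side ((328.0135498046875, 228.41891479492188), (19.563480377197266, 33.70178985595703), 9.462322235107422) [ 496. -344.   13.] [ 7. 13. 19.]
side ((163.91175842285156, 217.64706420898438), (21.585670471191406, 16.00735092163086), 75.96376037597656) [471. 187.  41.] [12. 41. 59.]
side ((260.83782958984375, 217.47296142578125), (20.221
[... 382 characters left out ...]
96191406, 69.61160278320312), (91.14874267578125, 144.1372528076172), 18.649539947509766) [ 539. -497.  703.] [477. 703. 755.]
side ((398.7523193359375, 32.325687408447266), (17.528221130371094, 72.41166687011719), 16.69924545288086) [ 793. -472.  547.] [451. 547. 643.]
(278, 150) [ 664. -133.  166.]
(278, 110) [ 772. -134.  194.]
(273, 207) [ 512. -121.   40.]
(221, 162) [659.  42.  29.]
(344, 210) [ 502. -347.   13.]
(318, 160) [ 667. -272.   -2.]
(272, 180) [ 601. -120.   12.]
(90, 75) [756. 266. 476.]
(85, 100) [841. 450. 104.]
(60, 60) [745. 280. 568.]
(20, 60) [706. 299. 649.]
(10, 240) [422. 386. 511.]
(100, 130) [777. 446.  -2.]
(241, 244) [399. -20.  33.]
(208, 221) [472.  84.  20.]
```

View pics/topcrop.png

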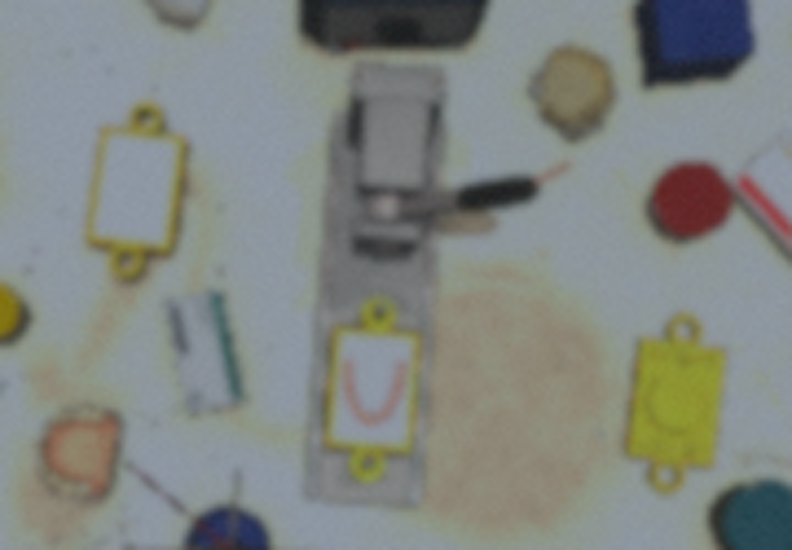

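The crop shows flask_top (135,190), base with pins (372,390), lid (675,402), and the lever handle at (497,192). I still need the lamp hood's location.

```bash
python3 - <<'E'
from h import *
from plant import env, imaging, job, sensors
s=sensors.observe();w=imaging.camera("wrist");np.savez("pics/w0.npz",**w)
cv2.imwrite("pics/w0.png",w['img']);print(w['hand_eye'].round(3),w['K'][0],w['K'][1])
for n,c,st in(("top",dict(np.load("pics/top0.npz")),None),("side",dict(np.load("pics/side0.npz")),None),("wrist",w,s)):
    P=cloud(c,st).reshape(-1,3);P=P[~np.isnan(P[:,0])]
    print(n,"cols y 800..0 step50; rows x 900..100")
    for x in range(900,50,-50):
        r=[]
        for y in range(750,-1,-50):
            Q=P[(abs(P[:,0]-x)<25)&(abs(P[:,1]-y)<25)]
            r.append("%4d"%Q[:,2].max() if len(Q) else "   .")
        print("%4d"%x,*r)
E
```

```text
[[  -0.      -0.959   -0.284   71.664]
 [   1.      -0.      -0.      -1.282]
 [  -0.      -0.284    0.959 -120.219]
 [   0.       0.       0.       1.   ]] [309.39496692   0.         262.27549598] [  0.         309.39496692 191.48260267]
top cols y 800..0 step50; rows x 900..100
 900   80   94  116   59   64   59  482  543  544  463  463  463  463  462  460    6
 850   56   69  121  109   50    7  484  554  554  602  565  462  462  462  461   28
 800   51   25  122  128   61   62  459  591  643  659  569  462  464  463  462   26
 750   25   26   25  112   78  437  454  460  461  655  551  461  462  462  461    5
 700   24   25   30   32   77   32   79   32  184  688  143  196   52    6   36   36
 650   18   20   32   30   77   18   78   43   78  669   10   45   39   29   35   36
 600    6   53   53   11   67   39   73   65   69   70   43   42   55   32   34   33
 550    5   54   53    6    5    5   56   56   11    7   43   43  152   53    6   27
 500    6   53   52   37   82   85   51   51    6   10   10   93  134  142   34   27
 450    6   11   35   36    .   41   10  556  396   31
[... 2902 characters left out ...]
    .    .    .    .
 450 -271   10   35   21   29   17    5    .    .   29   27    .    .    .    .    .
 400    1   10    6    7   29   30    4    3    .   30   29    .    .    . -164 -162
 350   11    2    1    2    3    4    4    .    0    0  -54    .    .    .    .    .
 300    6    1    1    1    1    1    0  -75    0    0  -26    0    .    .    .    .
 250 -793  312  -54  -74  -79  -74  -73  -71  -71  -82  -54 -795 -795 -793 -793 -791
 200 -794  319  327  324  303  -52  -52  -51  -52  -52  -52  -53 -793 -793 -794 -793
 150 -793 -794 -795 -794 -795 -793 -794 -794 -794 -794 -793 -701 -694 -696 -694 -695
 100 -793 -793 -794 -794 -794 -793 -794 -794 -794 -794 -793 -699 -694 -232 -277 -340
```

View pics/w0.png

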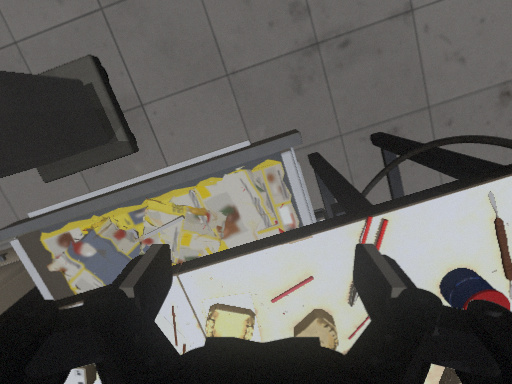

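```bash
python3 - <<'E'
from h import *
for n in("top","side"):
    c=dict(np.load(f"pics/{n}0.npz"));P=cloud(c).reshape(-1,3);C=c['img'].reshape(-1,3)
    m=(P[:,0]>200)&(P[:,0]<900)&(P[:,1]>200)&(P[:,1]<520)&(P[:,2]>180)&(P[:,2]<800)&~((P[:,0]>720)&(P[:,2]<480))
    Q=P[m];c2=C[m]
    print(n,len(Q))
    for x in range(200,800,25):
        k=abs(Q[:,0]-x-12.5)<12.5
        if k.sum()>2: print(x,k.sum(),Q[k].min(0).round(),Q[k].max(0).round(),np.median(c2[k],0))
for n,l in(("top",[(10,240),(50,235),(60,260),(40,280),(75,230),(70,290),(30,270)]),("side",[(133,60),(130,20),(50,60),(45,30),(20,130),(60,150),(100,250)])):
    c=dict(np.load(f"pics/{n}0.npz"));P=cloud(c)
    for u,v in l:print(n,(u,v),P[v,u].round(),c['img'][v,u])
E
```

```text
top 9491
275 258 [277. 370. 257.] [300. 409. 382.] [35. 53. 59.]
300 533 [300. 369. 237.] [325. 407. 437.] [32. 46. 52.]
325 774 [325. 369. 223.] [350. 409. 464.] [32. 46. 52.]
350 983 [350. 369. 220.] [375. 412. 507.] [33. 47. 53.]
375 1040 [375. 370. 220.] [400. 410. 526.] [35. 49. 55.]
400 806 [400. 369. 222.] [425. 409. 526.] [38.5 54.5 61. ]
425 580 [426. 370. 241.] [450. 410. 551.] [42.  59.  63.5]
450 236 [450. 370. 267.] [469. 410. 556.] [46. 71. 77.]
650 5 [671. 313. 664.] [675. 314. 670.] [39. 56. 63.]
675 402 [675. 297. 184.] [700. 332. 689.] [52.5 59.  65. ]
700 638 [700. 201. 181.] [725. 307. 687.] [57. 65. 69.]
725 630 [725. 274. 490.] [750. 299. 656.] [62. 71. 74.]
750 596 [750. 262. 480.] [775. 295. 622.] [44.5 61.  67. ]
775 219 [775. 260. 480.] [800. 386. 660.] [52. 67. 68.]
side 2950
425 134 [426. 377. 536.] [450. 393. 613.] [102.5 140.  150. ]
450 212 [450. 369. 540.] [475. 388. 643.] [108. 150. 158.]
475 285 [475. 359. 571.] [500. 382. 672.] [105. 130. 138.]
500 297 [500. 353. 611.] [525. 376. 716.] [ 80. 102. 109.]
525 313 [525. 347. 645.] [550. 366. 745.] [ 93.
[... 383 characters left out ...]
. 302. 625.] [ 65.  92. 106.]
775 194 [775. 257. 481.] [800. 447. 602.] [51. 94. 82.]
top (10, 240) [422. 386. 511.] [36 53 61]
top (50, 235) [431. 377. 392.] [ 68 101 117]
top (60, 260) [375. 372. 354.] [30 43 51]
top (40, 280) [340. 371. 431.] [32 48 54]
top (75, 230) [443. 371. 294.] [36 49 55]
top (70, 290) [302. 372. 301.] [29 41 49]
top (30, 270) [363. 375. 461.] [ 84 117 122]
side (133, 60) [745. 279. 444.] [ 66 100 115]
side (130, 20) [775. 275. 557.] [ 62  88 105]
side (50, 60) [477. 369. 633.] [ 88 107 117]
side (45, 30) [851. 585. 464.] [78 76 83]
side (20, 130) [ 59. 183. 839.] [120 138 150]
side (60, 150) [ 81. 155. 780.] [44 50 54]
side (100, 250) [  7. 110. 639.] [ 90  99 110]
```

Hood: x 272–472, y 370–410, z 220–480, its arm bracket starting at x≥350. The hand goes up and in, then passes on the robot side at z≈480.

```bash
python3 steer.py '[[1.7,-27,-29,0,0,0,10],[1.7,-27,-29,0,0,0,10],[1.7,-27,-29,0,0,0,10],[1.7,-27,-29,0,0,0,10],[1.7,-27,-29,0,0,0,10],[1.7,-27,-29,0,0,0,10],[1.7,-27,-29,0,0,0,10],[1.7,-27,-29,0,0,0,10],[0,0,0,0,0,0,10],[0,0,0,0,0,0,10]]' 40; python3 -c "
from plant import env, imaging, job, sensors
print(sensors.observe()['q'].round(2))"
```

```text
clock: 1.15
tcp_pos: [130.0, 440.1, 486.0]
orientation: [0.158, 0.987, 0.001, -0.0]
wrist_force: [0.1, -1.0, -0.6]
opening: 10.1
grasp_force: 0.0
[-1.47 -0.07  0.04  1.71  0.    1.5  -0.17]
```

```bash
python3 steer.py '[[-21,-8,0,0,0,0,10],[-21,-8,0,0,0,0,10],[-21,-8,0,0,0,0,10],[-21,-8,0,0,0,0,10],[-21,-8,0,0,0,0,10],[-21,-8,0,0,0,0,10],[0,0,0,0,0,0,10]]'; python3 -c "
from plant import env, imaging, job, sensors
print(sensors.observe()['q'].round(2))"
```

```text
clock: 1.85
tcp_pos: [237.1, 354.0, 484.3]
orientation: [0.16, 0.987, -0.001, -0.0]
wrist_force: [0.5, 0.5, 0.3]
opening: 9.7
grasp_force: 0.0
[-1.35 -0.14  0.19  1.77  0.03  1.51  0.08]
```

```bash
python3 steer.py '[[-21,-8,0,0,0,0,10],[-21,-8,0,0,0,0,10],[-21,-8,0,0,0,0,10],[-21,-8,0,0,0,0,10],[-21,-8,0,0,0,0,10],[-21,-8,0,0,0,0,10],[-10,-40,0,0,0,-0.06,80],[-10,-40,0,0,0,-0.06,80],[-10,-40,0,0,0,-0.07,80],[-10,-40,0,0,0,-0.07,80]]'; python3 steer.py '[[-30,0,20,0,0,-0.06,80],[-30,0,20,0,0,0,80],[-30,0,20,0,0,0,80],[-30,0,20,0,0,0,80],[-30,0,20,0,0,0,80],[0,0,0,0,0,0,80],[0,0,0,0,0,0,80]]'; python3 -c "
from plant import env, imaging, job, sensors
print(sensors.observe()['q'].round(2))"
```

```text
clock: 2.85
tcp_pos: [342.8, 105.2, 484.5]
orientation: [0.027, 1.0, -0.001, -0.0]
wrist_force: [-0.3, -0.6, 0.8]
opening: 67.6
grasp_force: 0.0
clock: 3.55
tcp_pos: [492.8, 105.2, 384.1]
orientation: [-0.001, 1.0, -0.002, -0.001]
wrist_force: [-0.1, 0.5, 0.8]
opening: 79.8
grasp_force: 0.0
[-1.25  0.02  0.94  1.84 -0.01  1.29  1.27]
```

```bash
cat >> h.py <<'E'
def snap(env,tag):
    s=sensors.observe();w=imaging.camera("wrist")
    np.savez(f"pics/{tag}.npz",o=s['orientation'],p=s['tcp_pos'],**w);cv2.imwrite(f"pics/{tag}.png",w['img']);return w,s
def load(tag):
    c=dict(np.load(f"pics/{tag}.npz"));return c,{'orientation':c['o'],'tcp_pos':c['p']}
E
python3 - <<'E'
from h import *
from plant import env, imaging, job, sensors
snap(env,"w1")
E
python3 steer.py '[[0,-30,0,0,0,0,80],[0,-30,0,0,0,0,80],[0,-30,0,0,0,0,80],[0,-30,0,0,0,0,80],[0,-30,0,0,0,0,80],[0,-30,0,0,0,0,80],[0,0,0,0,0,0,80],[0,0,0,0,0,0,80]]'
python3 - <<'E'
from h import *
from plant import env, imaging, job, sensors
snap(env,"w2")
a=cv2.imread("pics/w1.png");b=cv2.imread("pics/w2.png")
cv2.imwrite("pics/w12.png",cv2.resize(np.hstack([a,b]),(800,300)))
E
```

```text
clock: 4.4
tcp_pos: [493.2, -75.4, 385.8]
orientation: [-0.001, 1.0, 0.001, 0.0]
wrist_force: [0.1, 0.6, 0.9]
opening: 79.9
grasp_force: 0.0
```

View pics/w12.png

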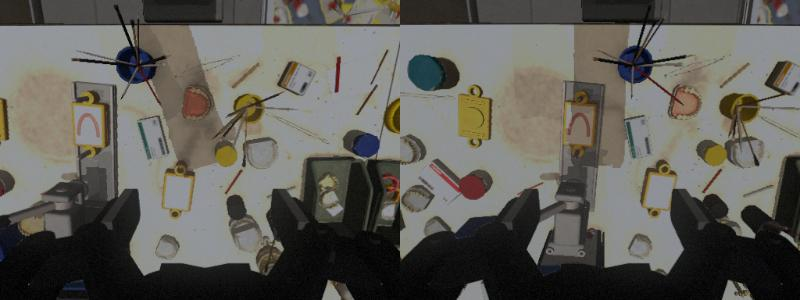

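The pictures show flask_top (178,187 left; 658,187 right), base with its pins (88,125; 580,125), lid (475,115 right), and lever at left of head.

```bash
cat > meas.py <<'E'
from h import *
def meas(c,s,g,zt,tol=6,lo=(15,90,40),dbg=None):
    """filled brass outline near g (xy), points at top plane zt -> centre, yaw, size, z"""
    P=cloud(c,s);m=yellow(c['img'],lo,(38,255,255))
    near=(np.hypot(P[...,0]-g[0],P[...,1]-g[1])<85)
    m=((m>0)&near).astype(np.uint8);m=cv2.morphologyEx(m,cv2.MORPH_CLOSE,np.ones((5,5)))
    q=max(cv2.findContours(m,cv2.RETR_EXTERNAL,cv2.CHAIN_APPROX_NONE)[0],key=cv2.contourArea)
    f=np.zeros_like(m);cv2.drawContours(f,[q],-1,1,-1)
    k=(f>0)&(abs(P[...,2]-zt)<tol);z=np.median(P[k][:,2])
    kk=cv2.morphologyEx(k.astype(np.uint8),cv2.MORPH_CLOSE,np.ones((3,3)))
    v,u=np.nonzero(kk);X=plane(c,np.c_[u,v],z,s)[:,:2]
    r=cv2.minAreaRect(X.astype(np.float32));b=cv2.boxPoints(r)
    e=[b[1]-b[0],b[2]-b[1]];l=max(e,key=np.linalg.norm);a=np.degrees(np.arctan2(l[1],l[0]));a=(a+90)%180-90
    return np.round(r[0],1),round(a,1),np.round(sorted(r[1]),1),round(z,1),X.mean(0).round(1),len(u)
E
python3 - <<'E'
from meas import *
cs={t:load(t) for t in("w1","w2")}
for n in("top","side"): cs[n]=(dict(np.load(f"pics/{n}0.npz")),None)
for nm,g,z in(("top",(618,41),30),("base",(482,-123),40),("lid",(500,-345),12)):
    for t in cs:
        try: print(nm,t,*meas(*cs[t],g,z))
        except Exception as e: print(nm,t,"-",e)
# press: bed/rails/head/lever by height bands
for t in("w1","w2","top","side"):
    P=cloud(*cs[t]).reshape(-1,3)
    hd=P[(abs(P[:,2]-165)<6)&(P[:,0]>560)&(P[:,0]<760)&(abs(P[:,1]+130)<60)]
    if len(hd)>20: print(t,"head/col top",len(hd),cv2.minAreaRect(hd[:,:2].astype(np.float32)),np.median(hd[:,2]))
    rl=P[(P[:,2]>9)&(P[:,2]<24)&(P[:,0]>420)&(P[:,0]<570)&(abs(P[:,1]+123)<70)]
    if len(rl)>20: print(t,"bed",cv2.minAreaRect(rl[:,:2].astype(np.float32)))
    lv=P[(P[:,2]>185)&(P[:,2]<300)&(P[:,0]>560)&(P[:,0]<720)&(P[:,1]>-300)&(P[:,1]<-100)]
    if len(lv)>5: print(t,"lever pts",len(lv),lv.min(0).round(),lv.max(0).round(),np.median(lv,0).round())
E
```

```text
top w1 [647.6  44.5] -7.9 [ 63.  113.7] 29.1 [640.4  45.6] 625
top w2 [647.5  42.7] -7.1 [ 63.8 111.5] 29.0 [640.8  39.5] 590
top top [636.4  30. ] -46.3 [47.2 99. ] 28.4 [621.4  38.7] 105
top side [648.2  45. ] -6.8 [ 64.3 113.3] 29.8 [634.7  42.3] 154
base w1 [ 505.3 -123.9] -5.3 [ 65.3 122.3] 39.7 [ 506.7 -124.2] 2678
base w2 [ 505.5 -125.5] -5.2 [ 63.5 123. ] 39.7 [ 506.6 -125.6] 2636
base top [ 459.1 -118.8] 83.0 [25.2 56.5] 39.5 [ 460.2 -119.5] 68
base side [ 505.6 -124.8] -4.8 [ 63.4 128.3] 41.0 [ 506.4 -124.9] 520
lid w1 [ 504.  -315.3] -13.4 [14.7 88.3] 10.6 [ 506.4 -318. ] 390
lid w2 [ 499.7 -344.5] -8.2 [ 64.9 131.1] 12.0 [ 497.5 -344.3] 2494
lid top [ 497.6 -343.6] -8.7 [ 61.3 124.8] 12.5 [ 498.2 -343.6] 578
lid side [ 499.6 -344.8] -8.5 [ 62.6 133.2] 13.0 [ 498.3 -344.8] 531
w1 head/col top 1474 ((635.9959716796875, -137.68316650390625), (47.4339599609375, 78.9930191040039), 85.88072204589844) 164.28106312956766
w1 bed ((501.0080261230469, -123.5357666015625), (83.59652709960938, 143.84622192382812), 85.42626190185547)
w1 lever pts 537 [ 605. -187.  185.] [ 623. -156.  2
[... 318 characters left out ...]
2. -157.  204.] [ 614. -165.  192.]
top head/col top 596 ((677.7742919921875, -141.8685302734375), (94.16258239746094, 164.42637634277344), 89.95252990722656) 164.27173418770985
top bed ((497.22174072265625, -125.99300384521484), (91.69988250732422, 143.41885375976562), 89.30921936035156)
top lever pts 143 [ 603. -216.  187.] [ 620. -159.  258.] [ 611. -190.  231.]
side head/col top 363 ((677.791259765625, -141.37049865722656), (163.7587890625, 87.17939758300781), 0.09940090030431747) 166.00009181818382
side bed ((498.2113037109375, -133.89407348632812), (105.29316711425781, 140.78414916992188), 84.99461364746094)
side lever pts 133 [ 602. -216.  185.] [ 623. -156.  261.] [ 611. -189.  228.]
```

```bash
python3 - <<'E'
from meas import *
for t in("w1","w2"): print(t,*meas(*load(t),(650,42),30))
c=dict(np.load("pics/side0.npz"));print(*meas(c,None,(650,42),30))
c=dict(np.load("pics/top0.npz"));print(*meas(c,None,(650,42),30,lo=(12,50,40)))
# triangulate top centroids (white plaster) as height check
for g in((648,44,30),):
    L=[]
    for t in("w1","w2"):
        c,s=load(t);P=cloud(c,s);hsv=cv2.cvtColor(c['img'],cv2.COLOR_BGR2HSV)
        m=((yellow(c['img'],(15,90,40),(38,255,255))>0)&(np.hypot(P[...,0]-g[0],P[...,1]-g[1])<75)).astype(np.uint8)
        m=cv2.morphologyEx(m,cv2.MORPH_CLOSE,np.ones((3,3)))
        cn,h=cv2.findContours(m,cv2.RETR_CCOMP,cv2.CHAIN_APPROX_NONE)
        q=max([x for x,y in zip(cn,h[0]) if y[3]>=0],key=cv2.contourArea);M=cv2.minAreaRect(q)
        R,t0=ext(c,s);d=(rays(c,[M[0]])@R.T)[0];L.append((t0,d));print(M)
    A=np.c_[L[0][1],-L[1][1]];k=np.linalg.lstsq(A,L[1][0]-L[0][0],rcond=None)[0]
    print("tri",L[0][0]+k[0]*L[0][1],L[1][0]+k[1]*L[1][1])
E
```

```text
w1 [656.8  43.3] -7.9 [ 63.  132.7] 29.6 [655.   43.4] 1998
w2 [656.9  41.5] -7.1 [ 63.8 130.6] 29.0 [651.6  39.1] 697
[656.4  43.7] -6.8 [ 64.3 131.4] 30.8 [655.4  43.6] 445
[655.9  42.9] -8.2 [ 63.5 130.8] 29.0 [655.2  42.8] 610
((226.5846405029297, 246.32308959960938), (33.4893798828125, 42.916019439697266), 7.125016689300537)Traceback (most recent call last):
  File "<stdin>", line 13, in <module>
ValueError: max() iterable argument is empty
```

```bash
python3 steer.py '[[0,0,0,0,0,0.131,85],[-24.5,23,30,0,0,0,85],[-24.5,23,30,0,0,0,85],[-24.5,23,30,0,0,0,85],[-24.5,23,30,0,0,0,85],[-24.5,23,30,0,0,0,85],[-24.5,23,30,0,0,0,85],[0,0,40,0,0,0,85],[0,0,40,0,0,0,85],[0,0,0,0,0,0,85]]'; python3 steer.py '[[0,0,20,0,0,0,85],[0,0,0,0,0,0,85]]';python3 - <<'E'
from meas import *
from plant import env, imaging, job, sensors
w,s=snap(env,"w3");print(s['tcp_pos'],s['q'].round(2))
P=cloud(w,s);v=P[(np.hypot(P[...,0]-657,P[...,1]-43)<90)&(P[...,2]>22)&(P[...,2]<38)];print(len(v))
try: print(*meas(w,s,(656,43),30))
except Exception as e: print(e)
E
```

```text
clock: 5.45
tcp_pos: [645.9, 41.4, 128.6]
orientation: [0.063, 0.998, 0.0, -0.005]
wrist_force: [-0.4, -0.1, 0.1]
opening: 85.1
grasp_force: 0.0
clock: 5.65
tcp_pos: [648.2, 40.5, 113.4]
orientation: [0.063, 0.998, 0.001, -0.002]
wrist_force: [-0.7, -0.2, 0.5]
opening: 85.0
grasp_force: 0.0
[648.20917092  40.52028283 113.38110103] [-0.73  0.69  0.83  1.81 -0.63  0.93  1.82]
11835
[657.6  42.7] -8.0 [ 62.6 130.1] 29.6 [654.2  43.1] 11561
```

```bash
python3 steer.py '[[-4.4,1.8,10,0,0,0,85],[-4.3,1.8,20,0,0,0,85],[0,0,20,0,0,0,85],[0,0,15,0,0,0,85],[0,0,10,0,0,0,85],[0,0,0,0,0,0,85]]'
```

```text
clock: 6.3
tcp_pos: [656.6, 41.7, 36.4]
orientation: [0.064, 0.998, 0.0, -0.002]
wrist_force: [-0.7, -0.0, 0.8]
opening: 84.8
grasp_force: 0.0
```

```bash
python3 steer.py '[[-0.5,1,8.5,0,0,0,85],[0,0,0,0,0,0,85],[0,0,0,0,0,0,60],[0,0,0,0,0,0,60],[0,0,0,0,0,0,60],[0,0,0,0,0,0,60],[0,0,0,0,0,0,60]]' 60; python3 steer.py '[[0,0,-15,0,0,0,60],[0,0,-30,0,0,0,60],[0,0,-30,0,0,0,60],[0,0,-30,0,0,0,60],[0,0,0,0,0,0,60]]'
python3 - <<'E'
from meas import *
from plant import env, imaging, job, sensors
w,s=snap(env,"w4");print(s['tcp_pos'],s['orientation'],s['q'].round(2))
E
```

```text
clock: 7.0
tcp_pos: [658.6, 43.1, 30.6]
orientation: [0.063, 0.998, 0.001, -0.001]
wrist_force: [-2.6, 0.5, 5.6]
opening: 62.6
grasp_force: 66.4
clock: 7.5
tcp_pos: [660.3, 42.4, 139.4]
orientation: [0.064, 0.998, 0.001, 0.002]
wrist_force: [0.4, -0.1, -5.5]
opening: 62.4
grasp_force: 69.6
[660.2640209   42.4366689  139.40075407] [0.06364867 0.99797029 0.00135177 0.0015206 ] [-0.74  0.68  0.85  1.77 -0.61  0.98  1.8 ]
```

View pics/w4.png

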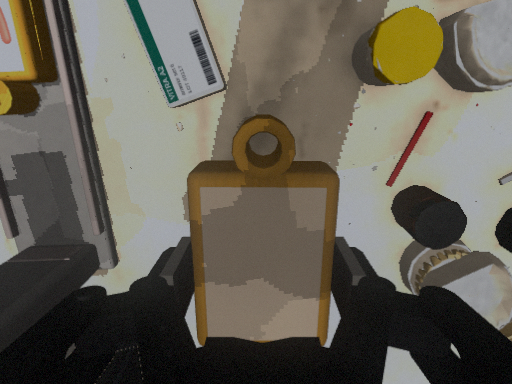

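The upper half hangs level in the grip, with its front ear bore at (264,148). Now measuring it in the tool frame, along with the base pins.

```bash
cat > held.py <<'E'
from meas import *
def held(tag,zoff,tol=4):
    """held part in tool frame: ear circle and box side edges, top plane at tool z=zoff"""
    c,s=load(tag);P=cloud(c,s);R=Ro.from_quat(s['orientation']).as_matrix();T=(P-s['tcp_pos'])@R
    y=yellow(c['img'],(8,60,20),(38,255,255))>0
    k=y&(abs(T[...,2]-zoff)<tol)&(abs(T[...,1])<50)&(T[...,0]<80)
    print("plane",np.median(T[k],0),"n",k.sum())
    n,l,st,_=cv2.connectedComponentsWithStats(k.astype(np.uint8));k=l==1+np.argmax(st[1:,4])
    z=np.median(T[k][:,2]);M=np.eye(4)
    v,u=np.nonzero(k);d=rays(c,np.c_[u,v])@c['hand_eye'][:3,:3].T;o=c['hand_eye'][:3,3]
    X=(o+d*((z-o[2])/d[:,2])[:,None])[:,:2]
    e=X[X[:,0]>48]  # ear part
    (cx,cy),r=cv2.minEnclosingCircle(e.astype(np.float32));print("ear enclosing",cx,cy,r,"max x",X[:,0].max())
    A=np.c_[2*e,np.ones(len(e))]
    for a,b in((15,25),(25,35),(35,42)):
        q=X[(X[:,0]>a)&(X[:,0]<b)];print("box y",a,b,q[:,1].min(),q[:,1].max())
    return X
E
python3 - <<'E'
from held import *
held("w4",0.5)
# pins of base: yellow/steel tip at z=84 from several views: circles of points with 60<z<90 near base
for t in("w1","w2"):
    c,s=load(t);P=cloud(c,s);Q=P[(P[...,2]>50)&(P[...,2]<95)&(np.hypot(P[...,0]-505,P[...,1]+125)<75)]
    for sg in(-1,1):
        q=Q[sg*(Q[:,0]-505)>20];print(t,sg,len(q),np.median(q,0).round(1) if len(q) else "", q[:,2].max() if len(q) else "")
c=dict(np.load("pics/side0.npz"));P=cloud(c);Q=P[(P[...,2]>50)&(P[...,2]<95)&(np.hypot(P[...,0]-505,P[...,1]+125)<75)];print(len(Q),Q[:6].round())
E
```

```text
plane [33.03171554 -0.33539549  1.34091694] n 9833
ear enclosing 53.46255111694336 -0.9435825943946838 12.698195457458496 max x 65.60149371150688
box y 15 25 -32.18662714733265 29.508561471066336
box y 25 35 -32.1509306766587 29.61853286297379
box y 35 42 -31.998280445976906 29.67264572601675
w1 -1 98 [ 456.4 -118.9   71.5] 85.29975836415076
w1 1 94 [ 560.8 -128.6   70.7] 84.05334412704224
w2 -1 48 [ 456.  -120.5   78.5] 84.390708064867
w2 1 61 [ 560.  -130.1   76.2] 85.2444865469111
42 [[ 562. -130.   88.]
 [ 563. -127.   80.]
 [ 564. -130.   79.]
 [ 564. -133.   81.]
 [ 559. -127.   80.]
 [ 562. -130.   77.]]
```

```bash
python3 steer.py '[[17,-9,-12,0,0,-0.037,60],[17,-9,-12,0,0,0,60],[17,-9,-12,0,0,0,60],[17,-9,-12,0,0,0,60],[0,0,0,0,0,0,60],[0,0,0,0,0,0,60]]'
python3 -c "
from h import *
from plant import env, imaging, job, sensors
snap(env,'w5')"
python3 steer.py '[[22,-2,0,0,0,0,60],[22,-2,0,0,0,0,60],[22,-2,0,0,0,0,60],[22,-2,0,0,0,0,60],[0,0,0,0,0,0,60],[0,0,0,0,0,0,60]]'
python3 - <<'E'
from meas import *
from plant import env, imaging, job, sensors
snap(env,"w6")
for t in("w5","w6"):
    c,s=load(t);print(t,s['tcp_pos'].round(1))
    try:print(*meas(c,s,(505.5,-124.8),40))
    except Exception as e:print(e)
    P=cloud(c,s);Q=P[(P[...,2]>48)&(P[...,2]<95)&(np.hypot(P[...,0]-505,P[...,1]+125)<75)]
    for sg in(-1,1):
        q=Q[sg*(Q[:,0]-505)>20]
        if len(q):
            print(t,sg,len(q),np.median(q,0).round(1),q[:,2].max())
            for a in range(50,90,10):
                b=q[(q[:,2]>a)&(q[:,2]<a+10)]
                if len(b):print("   ",a,b.min(0).round(),b.max(0).round(),len(b))
i=np.hstack([cv2.imread(f"pics/{t}.png") for t in("w5","w6")]);cv2.imwrite("pics/w56.png",cv2.resize(i,(800,300)))
E
```

```text
clock: 8.15
tcp_pos: [586.9, 14.1, 182.4]
orientation: [0.045, 0.999, 0.001, -0.001]
wrist_force: [0.3, 0.8, -6.1]
opening: 62.3
grasp_force: 69.4
clock: 8.8
tcp_pos: [499.2, 14.2, 182.8]
orientation: [0.045, 0.999, 0.001, -0.001]
wrist_force: [0.4, -0.0, -5.9]
opening: 62.6
grasp_force: 69.4
w5 [586.9  14.1 182.4]
[ 510.3 -124.2] -5.5 [ 64.9 130.5] 39.7 [ 507.2 -123.8] 9609
w5 -1 523 [ 458.5 -118.5   71.3] 85.00016024694906
    50 [ 454. -122.   50.] [ 462. -116.   60.] 104
    60 [ 453. -124.   60.] [ 462. -116.   70.] 127
    70 [ 452. -126.   70.] [ 462. -117.   80.] 169
    80 [ 454. -124.   80.] [ 461. -116.   85.] 105
w5 1 370 [ 561.6 -128.6   70.6] 84.6007864004138
    50 [ 558. -132.   50.] [ 566. -127.   60.] 80
    60 [ 558. -134.   60.] [ 567. -127.   70.] 85
    70 [ 558. -134.   70.] [ 567. -126.   80.] 122
    80 [ 559. -133.   80.] [ 566. -128.   85.] 68
w6 [499.2  14.2 182.8]
[ 509.7 -124.3] -5.3 [ 65.  131.8] 39.7 [ 506.5 -123.9] 7355
w6 -1 359 [ 456.3 -118.7   71.2] 85.42885520028628
    50 [ 452. -121.   50.] [ 461. -117.   60.] 75
    60 [ 452. -122.   60.] [ 461. -117.   70.] 81
    70 [ 453. -123.   70.] [ 461. -117.   80.] 114
    80 [ 453. -124.   80.] [ 460. -118.   85.] 78
w6 1 288 [ 559.9 -128.8   65.9] 82.82396244723967
    50 [ 558. -133.   50.] [ 565. -127.   60.] 78
    60 [ 558. -135.   60.] [ 566. -127.   70.] 85
    70 [ 558. -135.   70.] [ 566. -126.   80.] 99
    80 [ 559. -134.   80.] [ 561. -128.   83.] 12
```

View pics/w56.png

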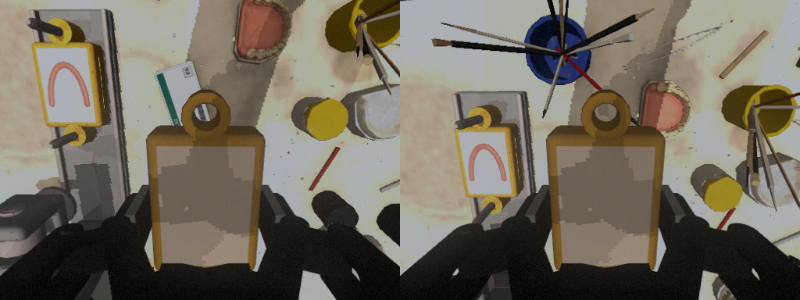

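```bash
python3 steer.py '[[-3.8,-22.8,0,0,0,0,60],[-3.8,-22.8,0,0,0,0,60],[-3.8,-22.8,0,0,0,0.004,60],[-3.8,-22.8,0,0,0,0,60],[-3.8,-22.8,10,0,0,0,60],[-3.8,-22.8,15,0,0,0,60],[0,0,20,0,0,0,60],[0,0,15,0,0,0,60],[0,0,0,0,0,0,60],[0,0,0,0,0,0,60]]'
python3 -c "
from h import *
from plant import env, imaging, job, sensors
snap(env,'w7');c=imaging.camera('side');np.savez('pics/side1.npz',**c);cv2.imwrite('pics/m.png',np.hstack([cv2.imread('pics/w7.png')[0:384,60:460],cv2.resize(c['img'][160:260,210:310],(384,384),interpolation=cv2.INTER_CUBIC)]))"
```

```text
clock: 9.85
tcp_pos: [509.3, -124.5, 122.8]
orientation: [0.047, 0.999, 0.0, -0.001]
wrist_force: [-0.6, -0.2, -5.4]
opening: 62.1
grasp_force: 69.3
```

View pics/m.png

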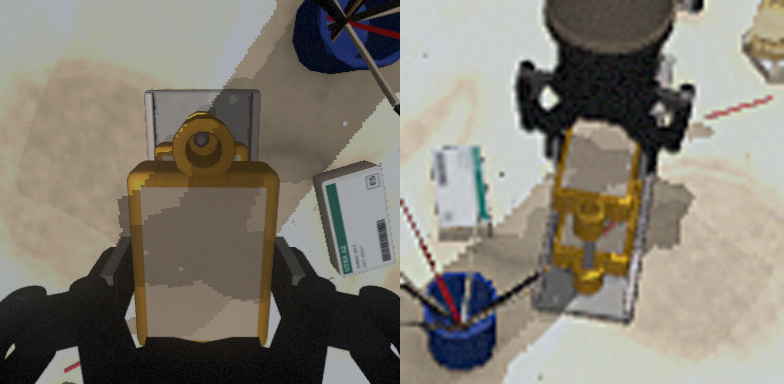

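The pin tip shows through the front bore at (202,140), centred in the ring; lowering.

```bash
python3 steer.py '[[0,0,7,0,0,0,60],[0,0,7,0,0,0,60],[0,0,7,0,0,0,60],[0,0,0,0,0,0,60]]'; python3 steer.py '[[0,0,8,0,0,0,60],[0,0,8,0,0,0,60],[0,0,8,0,0,0,60],[0,0,0,0,0,0,60]]'
```

```text
clock: 10.35
tcp_pos: [508.4, -124.4, 100.9]
orientation: [0.047, 0.999, 0.001, -0.002]
wrist_force: [0.5, 0.4, -4.7]
opening: 62.5
grasp_force: 69.3
clock: 10.75
tcp_pos: [508.3, -124.5, 76.7]
orientation: [0.047, 0.999, 0.001, -0.002]
wrist_force: [-0.9, -0.7, -4.6]
opening: 62.6
grasp_force: 69.3
```

```bash
python3 steer.py '[[0,0,4,0,0,0,60],[0,0,2,0,0,0,60],[0,0,0,0,0,0,60]]'; python3 steer.py '[[0,0,1.5,0,0,0,60],[0,0,0,0,0,0,60]]'
```

```text
clock: 11.05
tcp_pos: [508.8, -124.6, 71.7]
orientation: [0.047, 0.999, 0.001, -0.001]
wrist_force: [0.1, -0.9, -5.2]
opening: 62.5
grasp_force: 69.5
clock: 11.25
tcp_pos: [509.1, -124.6, 70.6]
orientation: [0.047, 0.999, 0.001, -0.001]
wrist_force: [-1.3, -0.3, 0.1]
opening: 62.7
grasp_force: 69.9
```

```bash
python3 steer.py '[[0,0,0,0,0,0,80],[0,0,0,0,0,0,80],[0,0,-15,0,0,0,85],[0,0,-30,0,0,0,85],[0,0,-35,0,0,0,85],[0,0,0,0,0,0,85]]'; python3 -c "
from meas import *
from plant import env, imaging, job, sensors
w,s=snap(env,'w8');print(s['tcp_pos']);print(*meas(w,s,(509,-124),70))"
python3 steer.py '[[-2,-37,0,0,0,0,85],[-2,-37,0,0,0,0,85],[-2,-37,0,0,0,0,85],[-2,-37,0,0,0,0,85],[-2,-37,0,0,0,0,85],[-2,-37,0,0,0,0.052,85],[0,0,0,0,0,0,85],[0,0,0,0,0,0,85]]'; python3 -c "
from meas import *
from plant import env, imaging, job, sensors
w,s=snap(env,'w9');print(s['tcp_pos'],s['orientation'].round(4),s['q'].round(2));print(*meas(w,s,(500,-344),12))"
```

```text
clock: 11.85
tcp_pos: [510.8, -125.5, 154.6]
orientation: [0.047, 0.999, 0.001, 0.001]
wrist_force: [0.1, -0.1, -0.0]
opening: 85.0
grasp_force: 0.0
[ 510.79000922 -125.51248595  154.61830954]
[ 508.4 -125.8] -5.7 [ 62.7 129.9] 69.6 [ 504.6 -125.5] 11957
clock: 12.7
tcp_pos: [499.4, -347.6, 149.8]
orientation: [0.074, 0.997, 0.001, -0.002]
wrist_force: [-1.3, 1.5, 0.7]
opening: 85.0
grasp_force: 0.0
[ 499.3687275  -347.57865693  149.80362609] [ 7.390e-02  9.973e-01  6.000e-04 -1.700e-03] [-0.13  0.59  0.87  1.89 -0.55  0.94  2.43]
[ 499.1 -346.7] -9.0 [ 63.2 129.7] 11.9 [ 496.5 -346.4] 7985
```

```bash
python3 steer.py '[[0,1.6,20,0,0,0,85],[0,0,30,0,0,0,85],[0,0,30,0,0,0,85],[0,0,25,0,0,0,85],[0,0,12,0,0,0,85],[0,0,0,0,0,0,85],[0,0,0,0,0,0,85]]'
```

```text
clock: 13.45
tcp_pos: [500.6, -344.9, 33.9]
orientation: [0.073, 0.997, 0.001, -0.001]
wrist_force: [0.2, 0.3, 0.9]
opening: 84.9
grasp_force: 0.0
```

```bash
python3 -c "
from meas import *
from plant import env, imaging, job, sensors
w,s=snap(env,'w10');P=cloud(w,s);R=Ro.from_quat(s['orientation']).as_matrix();T=(P-s['tcp_pos'])@R
v=T[(abs(T[...,1])>30)&(abs(T[...,1])<60)&(abs(T[...,0])<14)&(T[...,2]>-20)]
h=v[w['img'].max(2)[(abs(T[...,1])>30)&(abs(T[...,1])<60)&(abs(T[...,0])<14)&(T[...,2]>-20)]<60]
print(len(h),np.percentile(h[:,2],[50,90,98]) if len(h) else '')"
```

```text
3419 [-8.65275096  3.67220993  7.57742261]
```

```bash
python3 steer.py '[[0,0,8,0,0,0,85],[0,0,6.5,0,0,0,85],[0,0,0,0,0,0,85],[0,0,0,0,0,0,70],[0,0,0,0,0,0,60],[0,0,0,0,0,0,60],[0,0,0,0,0,0,60],[0,0,0,0,0,0,60]]' 60
```

```text
clock: 14.3
tcp_pos: [500.1, -345.2, 19.1]
orientation: [0.073, 0.997, 0.001, -0.001]
wrist_force: [-1.7, 2.4, 7.8]
opening: 62.1
grasp_force: 64.6
```

```bash
python3 steer.py '[[0,0,-10,0,0,0,60],[0,0,-30,0,0,0,60],[0,0,-40,0,0,0,60],[0,0,-40,0,0,0,60],[0,0,-40,0,0,-0.055,60],[0,0,0,0,0,0,60],[0,0,0,0,0,0,60]]'; python3 -c "
from held import *
from plant import env, imaging, job, sensors
w,s=snap(env,'w11');print(s['tcp_pos'],s['orientation'].round(4));held('w11',7,tol=4)"
```

```text
clock: 15.0
tcp_pos: [500.8, -345.1, 179.3]
orientation: [0.046, 0.999, 0.001, -0.0]
wrist_force: [-0.1, 0.2, -3.3]
opening: 62.1
grasp_force: 67.6
[ 500.75724042 -345.10062986  179.34531174] [ 4.56e-02  9.99e-01  8.00e-04 -3.00e-04]
plane [11.90430433 -1.08868399  7.28312075] n 24221
ear enclosing 53.396705627441406 -0.8607332110404968 12.713828086853027 max x 65.73831271149456
box y 15 25 -32.28747443070772 30.061406809439102
box y 25 35 -32.24212377203273 30.130020058410313
box y 35 42 -32.1701289192792 30.137604106767547
```

View pics/w11.png

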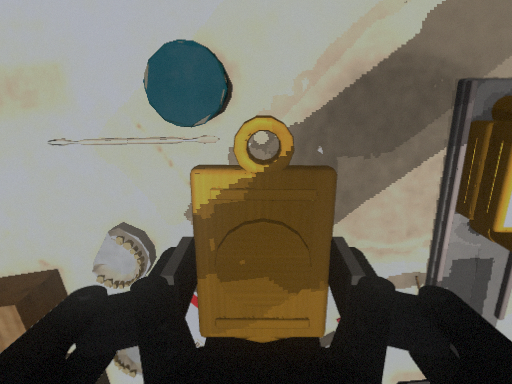

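The lid is held level with its ear bore at (264,146), at the same offset as the upper half; moving it over the pins.

```bash
python3 steer.py '[[2,36.7,0,0,0,0,60],[2,36.7,0,0,0,0,60],[2,36.7,0,0,0,0,60],[2,36.7,0,0,0,0,60],[2,36.7,0,0,0,0,60],[2,36.7,10,0,0,0.004,60],[0,0,20,0,0,0,60],[0,0,20,0,0,0,60],[0,0,14,0,0,0,60],[0,0,0,0,0,0,60]]'
python3 steer.py '[[0,0,0,0,0,0,60]]'
python3 -c "
from h import *
from plant import env, imaging, job, sensors
snap(env,'w12');i=cv2.imread('pics/w12.png')[60:260,160:360];cv2.imwrite('pics/w12c.png',cv2.resize(i,(500,500),interpolation=cv2.INTER_CUBIC))"
```

```text
clock: 16.05
tcp_pos: [506.9, -124.9, 112.8]
orientation: [0.048, 0.999, 0.0, -0.003]
wrist_force: [0.8, 0.0, -2.4]
opening: 62.1
grasp_force: 67.6
clock: 16.15
tcp_pos: [508.1, -125.5, 114.7]
orientation: [0.048, 0.999, 0.0, -0.002]
wrist_force: [-0.4, -0.6, -3.2]
opening: 62.5
grasp_force: 67.6
```

View pics/w12c.png

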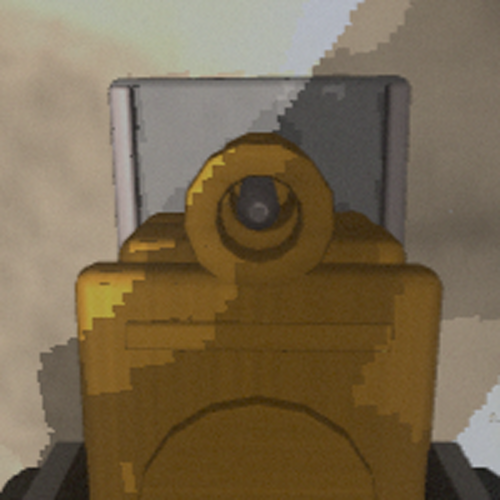

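Pin (258,210) is centred in the lid's bore; lowering.

```bash
python3 steer.py '[[-0.7,0.7,6,0,0,0,60],[0,0,6,0,0,0,60],[0,0,6,0,0,0,60],[0,0,0,0,0,0,60]]'; python3 steer.py '[[0,0,3,0,0,0,60],[0,0,2,0,0,0,60],[0,0,0,0,0,0,60]]'
```

```text
clock: 16.6
tcp_pos: [508.7, -124.0, 96.1]
orientation: [0.048, 0.999, 0.001, -0.002]
wrist_force: [-0.4, 0.1, -2.7]
opening: 62.2
grasp_force: 67.6
clock: 16.9
tcp_pos: [509.0, -124.1, 91.6]
orientation: [0.048, 0.999, 0.001, -0.001]
wrist_force: [0.4, -0.9, -2.3]
opening: 62.1
grasp_force: 67.6
```

```bash
python3 steer.py '[[0,0,1.5,0,0,0,60],[0,0,1.2,0,0,0,60],[0,0,0,0,0,0,60]]'; python3 steer.py '[[0,0,0,0,0,0,80],[0,0,0,0,0,0,80],[0,0,0,0,0,0,80],[0,0,-15,0,0,0,85],[0,0,-35,0,0,0,85],[0,0,-35,0,0,0,85],[0,0,-20,0,0,0,85],[0,0,0,0,0,0,85],[0,0,0,0,0,0,85]]';  python3 -c "
from meas import *
from plant import env, imaging, job, sensors
w,s=snap(env,'w13');print(s['tcp_pos']);print(*meas(w,s,(509,-124),82,tol=4))
P=cloud(w,s)
for a,b,z in((455,463,82),(480,500,82),(500,520,86),(520,545,82)):
    q=P[(P[...,0]>a)&(P[...,0]<b)&(abs(P[...,1]+124.5)<15)&(P[...,2]>50)];print(a,b,len(q),np.median(q,0))"
```

```text
clock: 17.2
tcp_pos: [509.1, -124.1, 89.1]
orientation: [0.047, 0.999, 0.001, -0.001]
wrist_force: [0.4, 0.1, -3.3]
opening: 61.9
grasp_force: 67.7
clock: 18.1
tcp_pos: [509.4, -124.0, 194.8]
orientation: [0.047, 0.999, 0.001, -0.001]
wrist_force: [-0.2, 0.1, -0.5]
opening: 85.0
grasp_force: 0.0
[ 509.43966767 -124.03762418  194.78031812]
[ 508.3 -125.3] -6.0 [ 63.1 129.5] 81.8 [ 505.1 -125. ] 9759
455 463 308 [ 459.16535912 -121.30640033   81.03810987]
480 500 5953 [ 498.38132325 -127.04606644  254.14543575]
500 520 1900 [ 501.30693133 -117.13860504  244.76418205]
520 545 1012 [ 532.97839966 -124.28187504   82.93871986]
```

Everything is seated (lid face at z 81.8). Check space in front of the bed (brush cup) and lever geometry before pushing.

```bash
python3 - <<'E'
from meas import *
from plant import env, imaging, job, sensors
for n in("side","top"): np.savez(f"pics/{n}2.npz",**imaging.camera(n))
for t in("w2","w6","top0","side0"):
    c,s=load(t) if t[0]=='w' else (dict(np.load(f"pics/{t}.npz")),None)
    P=cloud(c,s).reshape(-1,3)
    q=P[(P[:,0]>310)&(P[:,0]<450)&(P[:,1]>-190)&(P[:,1]<-20)&(P[:,2]>24)&(P[:,2]<170)]
    for y in range(-190,-20,20):
        k=q[(q[:,1]>=y)&(q[:,1]<y+20)&(np.hypot(q[:,0]-457,q[:,1]+120)>18)]
        if len(k)>2:print(t,y,len(k),k.min(0).round(),k.max(0).round())
for t in("top2","side2","w13","w8"):
    c,s=load(t) if t[0]=='w' else (dict(np.load(f"pics/{t}.npz")),None)
    P=cloud(c,s);g=c['img'].max(2)
    k=(P[...,2]>170)&(P[...,2]<290)&(P[...,0]>585)&(P[...,0]<640)&(P[...,1]>-290)&(P[...,1]<-150)
    q=P[k];d=P[k&(g<45)]
    if len(q)>10:print(t,len(q),q.min(0).round(),q.max(0).round(),"dark",len(d),d.min(0).round() if len(d) else"",d.max(0).round() if len(d) else "",np.median(d,0).round() if len(d) else "")
    h=P[(abs(P[...,2]-165)<4)&(P[...,0]>560)&(P[...,0]<700)&(abs(P[...,1]+134)<40)]
    if len(h)>20:print(t,"head top min x",np.percentile(h[:,0],1),"y",np.percentile(h[h[:,0]<625][:,1],[2,98]))
    h=P[(P[...,2]>115)&(P[...,2]<160)&(P[...,0]>570)&(P[...,0]<615)&(abs(P[...,1]+134)<18)]
    if len(h)>20:print(t,"head front x",np.median(h,0))
E
```

```text
w2 -110 19 [392. -94. 127.] [396. -90. 131.]
w2 -90 99 [381. -90.  95.] [397. -70. 129.]
w2 -70 122 [385. -69.  57.] [412. -50.  98.]
w2 -50 268 [369. -50.  27.] [450. -30. 105.]
w2 -30 268 [344. -30.  24.] [433. -20. 111.]
w6 -110 81 [392. -95. 123.] [396. -90. 130.]
w6 -90 765 [381. -90.  92.] [397. -70. 131.]
w6 -70 696 [383. -70.  58.] [414. -50.  99.]
w6 -50 1888 [368. -50.  24.] [450. -30. 105.]
w6 -30 860 [363. -30.  24.] [442. -20.  92.]
top0 -110 3 [392. -93. 128.] [395. -90. 129.]
top0 -90 16 [380. -88.  95.] [394. -70. 118.]
top0 -70 20 [385. -70.  58.] [408. -52.  97.]
top0 -50 57 [367. -49.  25.] [449. -30. 110.]
top0 -30 48 [346. -30.  27.] [432. -20. 107.]
side0 -170 3 [ 434. -158.   24.] [ 446. -152.   25.]
side0 -90 19 [384. -89.  99.] [397. -71. 131.]
side0 -70 23 [387. -69.  60.] [410. -50.  98.]
side0 -50 120 [369. -50.  24.] [448. -30. 104.]
side0 -30 69 [364. -30.  25.] [446. -20.  97.]
top2 109 [ 603. -216.  205.] [ 620. -171.  258.] dark 43 [ 607. -208.  218.] [ 616. -178.  258.] [ 611. -192.  237.]Traceback (most recent call last):
  File "<stdin>", line 18, in <module>
    return _quantile_unchecked(
        a, q, axis, out, overwrite_input, method, keepdims, weights)
    return _ureduce(a,
                    func=_quantile_ureduce_func,
    ...<5 lines>...
                    overwrite_input=overwrite_input,
                    method=method)
    r = func(a, **kwargs)
    result = _quantile(arr,
                       quantiles=q,
    ...<2 lines>...
                       out=out,
                       weights=wgt)
    slices_having_nans = np.isnan(arr[-1, ...])
                                  ~~~^^^^^^^^^
IndexError: index -1 is out of bounds for axis 0 with size 0
```

```bash
python3 steer.py '[[23,-1.8,0,-0.125,0,0,0],[23,-1.7,0,0,0,0,0],[23,-1.7,0,0,0,0,0],[23,-1.7,0,0,0,0,0],[0,0,0,-0.125,0,0,0],[0,0,0,-0.125,0,0,0],[0,0,0,-0.125,0,0,0],[0,0,0,0,0,0,0],[0,0,0,0,0,0,0]]' 40; python3 -c "
from plant import env, imaging, job, sensors
print(sensors.observe()['q'].round(2))"
```

```text
clock: 19.15
tcp_pos: [415.4, -123.5, 192.4]
orientation: [0.049, 0.971, 0.232, 0.007]
wrist_force: [0.6, 0.1, 0.0]
opening: 0.1
grasp_force: 0.0
[-0.3   0.34  0.9   2.15 -0.73  1.17  2.51]
```

```bash
python3 steer.py '[[0,-13.7,25,0,0,0,0],[0,-13.7,25,0,0,0,0],[0,-13.7,25,0,0,0,0],[0,-13.7,25,0,0,0,0],[0,0,0,0,0,0,0],[0,0,0,0,0,0,0]]'; python3 -c "
from h import *
from plant import env, imaging, job, sensors
s=sensors.observe();print(Ro.from_quat(s['orientation']).as_matrix().round(3));c=imaging.camera('side');cv2.imwrite('pics/s3.png',cv2.resize(c['img'][130:280,180:340],(640,600),interpolation=cv2.INTER_CUBIC))"
```

```text
clock: 19.75
tcp_pos: [415.1, -125.4, 80.2]
orientation: [0.047, 0.971, 0.233, 0.008]
wrist_force: [0.3, -0.3, -0.2]
opening: -0.2
grasp_force: 0.0
[[-0.996  0.087  0.036]
 [ 0.094  0.887  0.451]
 [ 0.007  0.453 -0.892]]
```

View pics/s3.png

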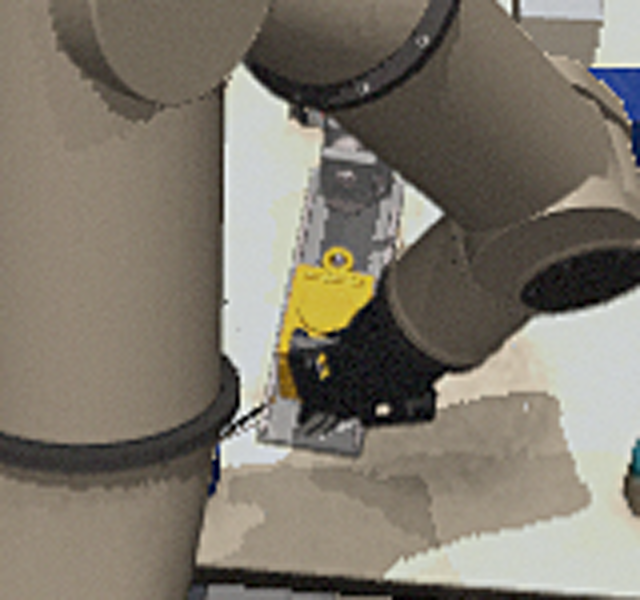

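The picture shows the hand leaning right, just in front of the flask (ear near (300,390)), clear of the brush tip at (270,405). Lower and start pushing.

```bash
python3 steer.py '[[-0.7,-5.5,14.5,0,0,0,0],[-0.7,-5.5,14.5,0,0,0,0],[0,0,0,0,0,0,0],[0,0,0,0,0,0,0]]'; python3 steer.py '[[-5,0,0,0,0,0,0],[-5,0,0,0,0,0,0],[-5,0,0,0,0,0,0],[0,0,0,0,0,0,0]]'; python3 steer.py '[[-5,0,0,0,0,0,0],[-5,0,0,0,0,0,0],[-5,0,0,0,0,0,0],[0,0,0,0,0,0,0]]'
```

```text
clock: 20.2
tcp_pos: [417.0, -122.7, 49.7]
orientation: [0.047, 0.971, 0.233, 0.008]
wrist_force: [-0.5, 0.8, 0.6]
opening: 0.0
grasp_force: 0.0
clock: 20.6
tcp_pos: [432.3, -123.9, 48.6]
orientation: [0.047, 0.971, 0.233, 0.008]
wrist_force: [1.1, -0.5, -0.3]
opening: 0.1
grasp_force: 0.0
clock: 21.0
tcp_pos: [445.4, -124.7, 48.2]
orientation: [0.047, 0.971, 0.234, 0.007]
wrist_force: [-6.7, 2.3, 3.4]
opening: 0.4
grasp_force: 3.0
```

```bash
python3 steer.py '[[-6,0,0,0,0,0,0],[-6,0,0,0,0,0,0],[-6,0,0,0,0,0,0],[-6,0,0,0,0,0,0],[-6,0,0,0,0,0,0],[0,0,0,0,0,0,0]]'; python3 steer.py '[[-6,0,-0.3,0,-0.05,0,0],[-6,0,0.3,0,-0.05,0,0],[-6,0,0.6,0,-0.05,0,0],[-6,0,0.9,0,0,0,0],[-6,0,0.9,0,0,0,0],[0,0,0,0,0,0,0]]';python3 -c "
from h import *
from plant import env, imaging, job, sensors
s=sensors.observe();print(Ro.from_quat(s['orientation']).as_matrix().round(3));w,s=snap(env,'w14');np.savez('pics/side3.npz',**imaging.camera('side'))
P=cloud(w,s);h=P[(P[...,2]>115)&(P[...,2]<160)&(P[...,0]>560)&(P[...,0]<630)&(abs(P[...,1]+134)<18)]
print(len(h),np.median(h,0) if len(h) else '')"
```

```text
clock: 21.6
tcp_pos: [475.5, -127.6, 48.0]
orientation: [0.047, 0.971, 0.234, 0.007]
wrist_force: [-5.8, 1.9, 3.8]
opening: 0.2
grasp_force: 2.6
clock: 22.2
tcp_pos: [505.9, -131.3, 47.9]
orientation: [0.064, 0.968, 0.229, 0.08]
wrist_force: [-3.0, -0.3, -1.2]
opening: -0.2
grasp_force: 1.5
[[-0.979  0.088  0.185]
 [ 0.161  0.887  0.433]
 [-0.126  0.453 -0.882]]
0
```

```bash
python3 steer.py '[[-5,0,0.7,0,0,0,0],[-5,0,0.7,0,0,0,0],[-5,0,0.7,0,0,0,0],[-5,0,0.7,0,0,0,0],[0,0,0,0,0,0,0]]'; python3 steer.py '[[-3,0,0.4,0,0,0,0],[-3,0,0.4,0,0,0,0],[0,0,0,0,0,0,0]]'; python3 steer.py '[[-3,0,0.4,0,0,0,0],[0,0,0,0,0,0,0]]'; python3 steer.py '[[-3,0,0.4,0,0,0,0],[0,0,0,0,0,0,0]]'
```

```text
clock: 22.8
tcp_pos: [526.2, -132.9, 48.0]
orientation: [0.064, 0.968, 0.229, 0.08]
wrist_force: [-2.9, 0.8, -1.9]
opening: 0.2
grasp_force: 1.4
clock: 23.1
tcp_pos: [532.0, -133.6, 48.1]
orientation: [0.064, 0.968, 0.229, 0.08]
wrist_force: [-4.2, 0.7, -3.0]
opening: 0.3
grasp_force: 2.1
clock: 23.3
tcp_pos: [534.9, -133.9, 48.1]
orientation: [0.064, 0.968, 0.229, 0.08]
wrist_force: [-3.7, 0.9, -2.8]
opening: 0.1
grasp_force: 2.3
clock: 23.5
tcp_pos: [537.9, -134.2, 48.1]
orientation: [0.064, 0.968, 0.229, 0.08]
wrist_force: [-5.5, 0.7, -3.8]
opening: 0.2
grasp_force: 2.2
```

```bash
for i in 1; do python3 steer.py '[[-2,0,0.3,0,0,0,0],[0,0,0,0,0,0,0]]'; python3 steer.py '[[-2,0,0.3,0,0,0,0],[0,0,0,0,0,0,0]]';python3 steer.py '[[-2,0,0.3,0,0,0,0],[0,0,0,0,0,0,0]]'; done
```

```text
clock: 23.7
tcp_pos: [539.8, -134.4, 48.1]
orientation: [0.064, 0.968, 0.229, 0.08]
wrist_force: [-5.5, 1.4, -3.9]
opening: 0.0
grasp_force: 2.6
clock: 23.9
tcp_pos: [541.5, -134.6, 48.0]
orientation: [0.064, 0.968, 0.229, 0.08]
wrist_force: [-8.0, -0.5, -2.0]
opening: 0.1
grasp_force: 3.5
clock: 24.1
tcp_pos: [542.0, -134.5, 47.8]
orientation: [0.064, 0.968, 0.229, 0.079]
wrist_force: [-18.0, -0.1, 5.3]
opening: -0.4
grasp_force: 9.1
```

Force rose to 18 N with the motion stalled: flask against the stop. Back off, go up, straighten, and check.

```bash
python3 steer.py '[[10,0,-1.4,0,0,0,0],[15,0,-2,0,0,0,0],[15,0,-2,0,0,0,0],[-3.8,13.6,-26.5,0,0,0,0],[-3.8,13.6,-26.5,0,0,0,0],[-3.8,13.6,-26.5,0,0,0,0],[-3.8,13.6,-26.5,0,0,0,0],[-3.8,13.6,-26.5,0,0,0,0],[-3.8,13.6,-26.5,0,0,0,0],[0,0,0,0,0,0,0]]'; python3 steer.py '[[0,0,0,0,0.075,0,0],[0,0,0,0,0.075,0,0],[0,0,0,0.12,0,0,0],[0,0,0,0.12,0,0,0],[0,0,0,0.12,0,0,0],[0,0,0,0.12,0,0,0],[0,0,0,0,0,0,0],[0,0,0,0,0,0,0]]'; python3 - <<'E'
from h import *
from plant import env, imaging, job, sensors
w,s=snap(env,'w15');print(s['tcp_pos'],Ro.from_quat(s['orientation']).as_matrix().round(3),s['q'].round(2))
P=cloud(w,s)
def st(n,k):
    h=P[k];print(n,len(h),h.min(0).round(1),h.max(0).round(1),np.median(h,0).round(1)) if len(h) else print(n,0)
x,y,z=P[...,0],P[...,1],P[...,2]
st("head front",(z>115)&(z<160)&(x>570)&(x<640)&(abs(y+134)<18))
Y=yellow(w['img'],(12,80,30),(38,255,255))>0
st("lid",Y&(abs(z-82)<4)&(x>480)&(x<700)&(abs(y+134)<50))
st("pin",(z>83)&(z<95)&(x>530)&(x<590)&(abs(y+130)<12))
st("lever",(z>180)&(z<290)&(x>590)&(x<640)&(y<-150)&(y>-290))
cv2.imwrite("pics/w15b.png",np.clip(w['img'].astype(float)*1.5,0,255).astype(np.uint8))
E
```

```text
clock: 25.1
tcp_pos: [505.5, -131.7, 232.2]
orientation: [0.064, 0.968, 0.228, 0.084]
wrist_force: [0.3, -0.1, -0.9]
opening: -0.0
grasp_force: 0.0
clock: 25.9
tcp_pos: [504.1, -130.1, 228.0]
orientation: [0.046, 0.999, -0.003, -0.004]
wrist_force: [-0.6, -0.0, -0.1]
opening: 0.1
grasp_force: 0.0
[ 504.0547206  -130.05028124  227.98300981] [[-0.996  0.093 -0.008]
 [ 0.093  0.996 -0.006]
 [ 0.007 -0.007 -1.   ]] [-0.24  0.21  0.42  1.99 -0.1   0.96  1.71]
head front 190 [ 593.4 -144.4  138.6] [ 598.2 -136.4  160. ] [ 596.4 -140.1  150.3]
lid 108 [ 558.3 -123.6   78. ] [ 598.3 -101.3   83.1] [ 585.2 -104.5   81.1]
pin 0
lever 0
```

View pics/w15b.png

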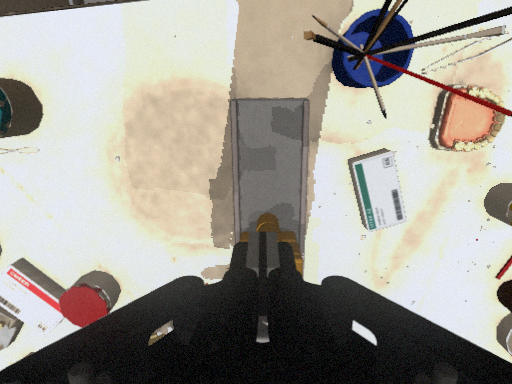

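Wrist view: the front ear is now at the head (ear at (266,222)), agreeing with x≈558 (expected about 557); so the flask is home. Next, go above the lever (≈[613,-200,231], angle ≈0.94).

```bash
python3 steer.py '[[0,0,-37,0,0,0,0],[0,0,-37,0,0,0,0],[-23,-12,0,0,0,0,45],[-23,-12,0,0,0,0,45],[-23,-12,0,0,0,0,45],[-23,-12,0,0,0,0,45],[-23,-12,0,0,0,0,45],[0,0,0,0,0,0.1,45],[0,0,0,0,0,0.147,45],[0,0,0,0,0,0.147,45]]'; python3 steer.py '[[0,0,0,0,0,0.147,45],[0,0,0,0,0,0.147,45],[0,0,0,0,0,0.147,45],[0,0,0,0,0,0.147,45],[0,0,0,0,0,0.147,45],[0,0,0,0,0,0.147,45],[0,0,0,0,0,0.147,45],[0,0,0,0,0,0.147,45],[0,0,0,0,0,0,45],[0,0,0,0,0,0,45]]'
python3 - <<'E'
from h import *
from plant import env, imaging, job, sensors
w,s=snap(env,'w16');print(s['tcp_pos'].round(1),Ro.from_quat(s['orientation']).as_matrix().round(3),s['q'].round(2))
C={'w':(w,s)}
for n in("top","side"): C[n]=(imaging.camera(n),None)
pb=np.array([620.5,-135.2,12]);A=np.array([[.9956,-.094,0],[.094,.9956,0],[0,0,1]])
for n in C:
    P=(cloud(*C[n])-pb)@A.T;g=C[n][0]['img'].max(2)
    k=(abs(P[...,0])<18)&(P[...,1]<-25)&(P[...,1]>-120)&(P[...,2]>165)&(P[...,2]<255)
    q=P[k]
    print(n,len(q))
    for a in range(-110,-20,10):
        b=q[(q[:,1]>=a)&(q[:,1]<a+10)]
        if len(b)>2:print("  y",a,len(b),"x",b[:,0].min().round(),b[:,0].max().round(),"zmax",b[:,2].max().round(),"med",np.median(b,0).round(1))
E
```

```text
clock: 26.95
tcp_pos: [613.0, -203.1, 301.4]
orientation: [0.246, 0.969, -0.004, -0.003]
wrist_force: [0.8, 0.1, -1.2]
opening: 44.8
grasp_force: 0.0
clock: 27.95
tcp_pos: [613.3, -202.0, 301.7]
orientation: [0.739, 0.674, -0.006, 0.0]
wrist_force: [1.2, -0.0, 0.6]
opening: 44.9
grasp_force: 0.0
[ 613.3 -202.   301.7] [[ 0.091  0.996 -0.008]
 [ 0.996 -0.091 -0.008]
 [-0.009 -0.007 -1.   ]] [-0.37  0.43  0.8   1.65 -0.32  1.2   0.41]
w 2578
  y -90 47 x -6.0 4.0 zmax 243.0 med [ -0.4 -81.5 241.4]
  y -80 462 x -9.0 8.0 zmax 246.0 med [ -1. -74. 241.]
  y -70 625 x -10.0 9.0 zmax 242.0 med [ -0.5 -65.  231.3]
  y -60 569 x -10.0 8.0 zmax 229.0 med [ -0.6 -55.2 218.8]
  y -50 463 x -10.0 8.0 zmax 216.0 med [ -0.7 -45.6 205. ]
  y -40 285 x -7.0 5.0 zmax 200.0 med [ -0.8 -35.3 189.9]
  y -30 127 x -7.0 4.0 zmax 186.0 med [ -0.9 -27.4 179. ]
top 0
side 128
  y -90 3 x -1.0 2.0 zmax 243.0 med [ -0. -81. 241.]
  y -80 18 x -9.0 5.0 zmax 249.0 med [ -5.4 -74.5 238.1]
  y -70 26 x -9.0 2.0 zmax 242.0 med [ -5.1 -64.7 230. ]
  y -60 25 x -11.0 2.0 zmax 230.0 med [ -5.5 -54.8 217.9]
  y -50 25 x -10.0 3.0 zmax 219.0 med [ -5.6 -45.2 206.5]
  y -40 21 x -10.0 4.0 zmax 203.0 med [ -4.8 -34.3 189.5]
  y -30 10 x -8.0 4.0 zmax 186.0 med [ -5.2 -27.7 176.7]
```

```bash
python3 steer.py '[[1,0,23,0,0,0,45],[1,0,23,0,0,0,45],[0,0,22,0,0,0,45],[0,0,0,0,0,0,45],[0,0,0,0,0,0,45]]'; python3 steer.py '[[0,0,0,0,0,0,14],[0,0,0,0,0,0,14],[0,0,0,0,0,0,14],[0,0,0,0,0,0,14]]' 30
```

```text
clock: 28.6
tcp_pos: [613.4, -199.8, 234.6]
orientation: [0.739, 0.673, -0.006, 0.001]
wrist_force: [0.6, -0.8, 0.5]
opening: 45.2
grasp_force: 0.0
clock: 29.0
tcp_pos: [613.2, -200.1, 235.1]
orientation: [0.74, 0.673, -0.006, 0.001]
wrist_force: [-4.8, -0.8, 7.2]
opening: 17.8
grasp_force: 29.6
```

```bash
python3 steer.py '[[-5.9,0,5,0,0,0,14],[-5.8,0,4.9,0,0,0,14],[-5.6,0,6,0,0,0,14],[-5.4,0,6.3,0,0,0,14],[0,0,0,0,0,0,14]]'; python3 steer.py '[[-4.6,0,6.9,0,0,0,14],[-4.3,0,7,0,0,0,14],[-3.6,0,7.4,0,0,0,14],[-3.2,0,7.6,0,0,0,14],[0,0,0,0,0,0,14]]'
```

```text
clock: 29.5
tcp_pos: [611.1, -223.2, 212.0]
orientation: [0.74, 0.673, -0.006, 0.001]
wrist_force: [0.0, -2.9, -0.7]
opening: 17.6
grasp_force: 29.3
clock: 30.0
tcp_pos: [609.7, -238.4, 182.4]
orientation: [0.74, 0.673, -0.006, 0.001]
wrist_force: [4.4, -2.3, -1.9]
opening: 17.6
grasp_force: 29.3
```

```bash
python3 steer.py '[[-2.4,0,7.9,0,0,0,14],[-2.1,0,7.9,0,0,0,14],[-1.7,0,10.9,0,0,0,14],[0,0,0,0,0,0,14]]'; python3 steer.py '[[-0.4,0,6,0,0,0,14],[-0.1,0,5,0,0,0,14],[0,0,0,0,0,0,14],[0,0,0,0,0,0,14]]'
```

```text
clock: 30.4
tcp_pos: [609.2, -244.0, 154.9]
orientation: [0.739, 0.673, -0.006, 0.001]
wrist_force: [7.1, 2.1, -1.0]
opening: 17.7
grasp_force: 29.3
clock: 30.8
tcp_pos: [609.2, -244.9, 146.1]
orientation: [0.739, 0.673, -0.005, 0.001]
wrist_force: [-0.8, 5.9, 17.4]
opening: 17.6
grasp_force: 31.5
```

```bash
python3 steer.py '[[0,0,1.5,0,0,0,14],[0,0,0,0,0,0,14]]'; python3 steer.py '[[0,0,1.5,0,0,0,14],[0,0,0,0,0,0,14]]'
```

```text
clock: 31.0
tcp_pos: [609.3, -245.0, 145.5]
orientation: [0.739, 0.673, -0.005, 0.001]
wrist_force: [-5.3, 8.3, 32.4]
opening: 17.7
grasp_force: 32.7
clock: 31.2
tcp_pos: [609.3, -245.3, 144.5]
orientation: [0.739, 0.673, -0.005, 0.001]
wrist_force: [-7.6, 9.0, 37.7]
opening: 17.4
grasp_force: 33.4
```

```bash
python3 steer.py '[[0,0,0,0,0,0,45],[0,0,0,0,0,0,45],[0,0,0,0,0,0,45],[0,0,-15,0,0,0,45],[0,0,-35,0,0,0,45],[0,0,-40,0,0,0,45],[0,0,-40,0,0,0,45],[0,0,0,0,0,0,45],[0,0,0,0,0,0,45]]'
python3 - <<'E'
from h import *
from plant import env, imaging, job, sensors
w,s=snap(env,'w17');C={'w':(w,s)}
for n in("top","side"): C[n]=(imaging.camera(n),None);np.savez(f"pics/{n}9.npz",**C[n][0])
pb=np.array([620.5,-135.2,12]);A=np.array([[.9956,-.094,0],[.094,.9956,0],[0,0,1]])
for n in C:
    P=(cloud(*C[n])-pb)@A.T
    q=P[(abs(P[...,0])<13)&(P[...,1]<-30)&(P[...,1]>-150)&(P[...,2]>100)&(P[...,2]<200)]
    print(n,len(q))
    for a in range(-150,-30,20):
        b=q[(q[:,1]>=a)&(q[:,1]<a+20)]
        if len(b)>2:print("  lever y",a,len(b),"zmax",b[:,2].max().round(),"med",np.median(b,0).round(1))
    Y=yellow(C[n][0]['img'],(12,80,30),(38,255,255))>0
    f=P[Y&(P[...,0]<-20)&(P[...,0]>-110)&(abs(P[...,1])<45)&(P[...,2]>5)&(P[...,2]<100)]
    if len(f)>5:
        t=f[f[:,2]>62];print("  brass xmin",f[:,0].min().round(1),"y",f[:,1].min().round(),f[:,1].max().round(),"n",len(f),"top",np.percentile(t[:,2],[10,50,90]).round(1) if len(t) else "", "ear y",np.median(f[f[:,0]<-50][:,1]) if (f[:,0]<-50).any() else "")
E
```

```text
clock: 32.1
tcp_pos: [609.7, -244.3, 274.2]
orientation: [0.74, 0.673, -0.005, 0.002]
wrist_force: [-0.3, -0.2, -0.6]
opening: 45.3
grasp_force: 0.0
w 2374
  lever y -150 108 zmax 138.0 med [-1.000e-01 -1.326e+02  1.354e+02]
  lever y -130 446 zmax 140.0 med [-1.000e-01 -1.194e+02  1.369e+02]
  lever y -110 522 zmax 141.0 med [ -1.  -99.9 137.6]
  lever y -90 505 zmax 140.0 med [ -1.  -80.6 136.7]
  lever y -70 389 zmax 139.0 med [ -1.  -59.7 136.3]
  lever y -50 404 zmax 138.0 med [ -1.  -40.  136.3]
  brass xmin -63.9 y -35.0 31.0 n 1621 top [68.2 69.4 70.8] ear y 0.4286561702349767
top 0
  brass xmin -49.3 y -6.0 30.0 n 100 top [66.2 69.7 71.7] ear y 
side 177
  lever y -150 7 zmax 137.0 med [  -0.  -133.2  132.7]
  lever y -130 35 zmax 143.0 med [  -4.3 -119.7  137.6]
  lever y -110 36 zmax 144.0 med [  -5.1 -100.4  138.2]
  lever y -90 35 zmax 144.0 med [ -2.8 -81.  136.5]
  lever y -70 32 zmax 142.0 med [ -2.8 -59.8 135.8]
  lever y -50 32 zmax 143.0 med [ -3.7 -40.2 136.2]
  brass xmin -68.1 y -33.0 32.0 n 359 top [66.1 70.5 74.4] ear y -1.9487376208123932
```

```bash
python3 -c "
from plant import env, imaging, job, sensors
print(job.hand_in())"
```

```text
the job is handed in; nothing more can be done
None
```

The flask is closed, slid back against the stop and clamped with the lever level, and the job was handed in at about 32 s with the gripper open and clear; the hand-in gave no verdict, and I viewed 12 pictures, two over the limit of 10.

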